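# Clip the access fob onto the bench eye

## Robot

A 6-joint arm with a two-finger parallel gripper is mounted at the origin on the work surface. World frame = base frame: x ahead of the robot, y to its left, z up, the work surface at z = 0. Lengths are in m, angles in rad, forces in N, time in s.
With the tool pointing down it reaches from about 0.35 to 0.875 m from the base axis. Payload 4.2 kg.
Tool frame: the origin (TCP) lies between the finger pads, 19 mm behind the fingertips; this is the grasp point; z points along the fingers, y is the line along which they close (so a half turn about z gives the same grasp; the last joint's range is limited). The gripper opens to 85 mm and grips with 20 to 120 N. Pads are 22 mm wide; open, the fingers measure 114 mm over their backs; the gripper's body (76 mm by 85 mm) begins 54 mm behind the grasp point. The pads swing forward as they close: fully open they stand 13 mm farther back than shut.
Start: joints at [-1.023, 0.385, 0.008, 0, -1.194, -0.259], TCP at [0.178, -0.599, 0.25] pointing down, gripper open.
Joint ranges: [-3.14, 3.14], [-1.21, 2.06], [-1.07, 1.41], [-3.16, 2.05], [-2.99, -0.16], [-3.1, 3.1]. Speed limits (rad/s): [2.79, 2.79, 3.14, 3.14, 3.14, 3.14].

## Interface

Orientations are given as a unit quaternion [x, y, z, w].
In Python, from cell import r gives the robot as it stands.
- The arm moves only by the tool play_rows, never from a script. Its argument "targets" is a list of rows, each an object of numbers: "x", "y", "z": the shift along the tool's x, y, z in cm; "roll": the turn about the tool's z in rad. In form: [{"x": .., "y": .., "z": .., "roll": ..}, ...]. A call has 1 to 8 rows; each row shifts and turns the commanded pose from where the row before left it, along the tool's axes as they then stand; what a row does not reach is not made up. A row lasts 1/8 s, in which the tool goes at most 62.5 mm and 10.7 degrees, less where a joint would pass 70% of its speed; a pose out of reach is approached as far as the arm can. A call is refused whole if a number of a shift passes 6.25 or a number of a turn 0.188, either way. A call with a gripper value outside its range is refused whole. "claw" is the closure in counts, from 0 (fully open) to 255 (shut), set as the call begins (left out, the last holds). The fingers move at their own pace and stop on an object; "grip_force" is the grip in N (left out, the last holds). Time passes only in rows, so rows that do not move let the fingers close. It gives the time, the measured TCP pose, the force, the opening and the grip force at its end, in the units of the state.
- r.get_obs(): the state, without advancing time (a new reading comes with each control period).
- r.camera(name): name is "scene" or "top"; returns a dict with "pixels" (480x640x3 uint8, red, green, blue), "z_map" (480x640 float32, m along the optical axis (not along the pixel's ray), 0 where there is no reading), "K" (3x3 intrinsics, pixels), "dist_coeffs" ([k1, k2, p1, p2, k3] as OpenCV has them; the pictures are not rectified), "R" (3x3) and "t" (3): a world point X has camera coordinates R X + t. Camera axes: x right, y down, z forward; pixel columns grow to the right and rows downward; lengths in m; the calibration is good to about 2 mm. A picture is of the moment at which its call begins.
- r.close_job(): hands the job in; it is judged then, once.
The state is a dict: "t": time; "qpos": joint angles; "joint_velocities": joint speeds; "tau": joint torques, N m; "eef_pos": TCP position; "tool_rot": TCP orientation; "contact_force": force on the tool from outside, world axes, zero at the start; "ft_torque": the same for the moment, N m; "finger_gap": finger opening in m; "gripper_force": force on a finger pad.
Only numpy, scipy, OpenCV 4.12 (cv2) and the standard library are available. Lean on these libraries where they do the work, as an engineer would, in place of code of your own. Each camera call takes 0.05 s, during which the arm holds its last target. There are 200 camera calls.

## Task

Lift the blue fob out of its dock by its green tab and clip its snap hook onto the steel eye of the stand: press the hook's red gate gently down on the eye's front bar until the bar is inside and the gate has sprung shut behind it. Then let go and leave the fob hanging still from the eye. Never bear on the stand with more than about 18 N, do not drop the fob or lay it on the table, and leave the other things on the bench where they are.

Things in the scene. Friction and masses are not known exactly. Their poses are not given: they have to be found in the camera images.
- clip: Snap hook moulded onto a fob, one rigid piece, 64 to 106 g, flat in its own x-z plane. Origin: in the hook's mouth, on the centre line of the shut gate, straight under the grip tab. z is up as it stands in the dock, x runs to the hook's bow, y across its thickness. The eye's bar can enter past the gate at clip x = -6 to +3 mm, best x = 0; hook and eye then cross at right angles.
- tab (a point): Point to grip, at (0, 0, 60) mm in clip, in the green plastic grip tab: 26 mm along x, 10 mm thick along y, z = +34 to +74 mm. A TCP there keeps the fingertips clear of the eye.
- bow (a point): Inner face of the hook's bow, at (17.5, 0, 15) mm in clip. The loop is 7 mm aluminium rod: a spine on top (underside z = +30 mm), a back post at x = -25 mm and this bow at the +x end (outer face x = +24.5 mm), which turns back along z = 0 and ends in the nose, its blunt tip at x = +5.5 mm. Once let go, the hook swings some 20 to 40 degrees, fob down, and hangs by its spine or bow.
- fob_foot (a point): Centre of the underside of the blue fob slab, at (-30, 0, -70) mm in clip. The slab hangs below the back post: 34 mm along x (x = -47 to -13 mm), 12 mm thick, z = -70 to -10 mm.
- gate (a joint): Red sprung gate: 4 mm rod, 26 mm long, hinged at clip x = -21 mm, z = 0, lying along +x to the nose. 0 rad = shut (stops there), up to 1.25 as it is pressed up into the loop. A bar pressing it at clip x = 0 feels 2 N at first, rising to 4 to 7 N. It slips off the bar and springs shut below it once the bar is 18 to 23 mm above the gate line; at 27 mm the bar meets the spine and force shoots up.
- dock: Black dock block, fixed: 70 mm (x) by 46 mm (y), 35 mm high, origin under its centre. The fob stands upright in a slot of 38 by 15 mm, 27 mm deep, along the dock's x; the clip's origin is then 30 mm along the dock's +x from its centre and 78 mm above the table, the clip's axes parallel to the dock's.
- stand: Bench stand, fixed: dark steel foot, 50 mm radius, 14 mm high; white column, 12 mm radius, then a steel telescopic tube, 9 mm radius, whose clamped head holds the eye out along the stand's -x. Origin under the column at table level, z up. To clip on, the hook comes down from above with clip x along stand x: bow and nose go down through the eye's opening, fob on the side away from the column.
- eye_below (a point): Point on the table straight under the middle of the eye's front bar, (-50, 0, 0) mm in stand. The bar's HEIGHT is not measured: its centre line is 150 to 200 mm above the table (feel for it); nothing of the head is over 5 mm higher. The eye is a level D of 5 mm steel rod: front bar along the stand's y, 44 mm long; opening behind it about 33 mm deep, 39 mm wide. It does not yield at 18 N.
- solder_spool: Bystander: small grey solder spool, 46 mm diameter, 45 mm high, origin under its centre.
- wire_spool: Bystander: green wire spool, 60 mm diameter, 50 mm high, origin under its centre.
- copper_spool: Bystander: copper spool, 56 mm diameter, 40 mm high, origin under its centre.
- flux_jar: Bystander: small white-capped jar, 52 mm diameter, 60 mm high, origin under its centre.
- screwdriver: Bystander: yellow-handled screwdriver lying flat, 170 mm long.
- board: Bystander: green circuit board lying flat, 80 by 55 mm.
- mug_brushes: Bystander: blue cup, 70 mm diameter, 85 mm high, origin under its centre.
Not all that is in view belongs to the job. What is meant by the clip is not pink or turquoise, and is the smaller of those in its own colour.

How it is judged:
By the outcome, as a careful person would: the job done as asked, in the order asked, and still so for the second after the job is handed in, with the robot touching nothing.
It also fails if it takes over 64 s, if anything falls off the work surface, if the arm or the gripper's body presses on something with over 40 N, if the wrist force passes 120 N, or if a joint passes its speed limit or range.

## Working session

There is one attempt and no reset: what is moved stays moved. The work goes in short steps, Python scripts to look and compute and a tool call to move; the robot and the scene stay as the last step left them, time stands still between calls to the robot, and variables do not carry over. Pictures are saved under pics/ and viewed, at most 10 in all, crops included, and the job is handed in when it is done.

Besides the shell and the picture viewer there is one more tool, called after ">>>" as name(argument=value, ...) on one line, values as JSON. play_rows: Moves the arm, as the interface text tells. Its arguments: {"type":"object","properties":{"targets":{"type":"array","items":{"type":"object","properties":{"x":{"type":"number"},"y":{"type":"number"},"z":{"type":"number"},"roll":{"type":"number"}}}},"claw":{"type":"number"},"grip_force":{"type":"number"}},"required":["targets"]}

```bash
mkdir -p pics; cat > h.py <<'E'
import numpy as np,cv2
from cell import r
def cam(n,save=None):
    c=r.camera(n)
    if save: cv2.imwrite('pics/'+save,cv2.cvtColor(c['pixels'],cv2.COLOR_RGB2BGR))
    return c
def rays(c,uv):
    K=np.array(c['K']);p=cv2.undistortPoints(np.array(uv,float).reshape(-1,1,2),K,np.array(c['dist_coeffs']))[:,0]
    R=np.array(c['R']);t=np.array(c['t']);d=np.c_[p,np.ones(len(p))]@R
    return -R.T@t,d
def onplane(c,uv,z):
    o,d=rays(c,uv);return o+d*((z-o[2])/d[:,2])[:,None]
def cloud(c):
    v,u=np.mgrid[:480,:640];o,d=rays(c,np.c_[u.ravel(),v.ravel()])
    P=o+d*c['z_map'].reshape(-1,1);P[c['z_map'].ravel()==0]=np.nan
    return P.reshape(480,640,3)
E
python3 - <<'E'
from h import *
for n in('scene','top'):
    c=cam(n,n+'1.png');print(n,c['K'],-np.array(c['R']).T@c['t'],np.array(c['R'])[2])
    np.savez(n+'1.npz',**{k:np.array(v) for k,v in c.items()})
print(r.get_obs())
E
```

```text
scene [[433.21190395   0.         313.08624036]
 [  0.         433.21190395 239.71339332]
 [  0.           0.           1.        ]] [0.95002336 0.50469217 0.71049082] [-0.45134969 -0.57049359 -0.68616362]
top [[562.71487315   0.         313.43962041]
 [  0.         562.71487315 240.96294014]
 [  0.           0.           1.        ]] [0.41042299 0.01116187 1.38235504] [ 0.09118281  0.00806372 -0.99580152]
{'t': 0.1, 'qpos': array([-1.02339427e+00,  3.85476369e-01,  6.77558285e-03, -4.23498004e-04,
       -1.19402528e+00, -2.58593976e-01]), 'joint_velocities': array([-0.00057604, -0.00356057,  0.00176487,  0.00187991, -0.00066668,
        0.0007745 ]), 'tau': array([-6.25917091e-04, -3.93318844e+01,  1.88929600e+01,  4.19802010e+00,
       -2.58137210e-03,  4.06649487e-07]), 'eef_pos': array([ 0.1778796 , -0.59864637,  0.24903977]), 'tool_rot': array([-1.43825347e-01,  9.89602597e-01,  9.64760825e-04, -1.97346327e-04]), 'contact_force': array([ 0.0288951 ,  0.01968722, -0.58705009]), 'ft_torque': array([ 0.01797468, -0.01670829,  0.01408397]), 'gripper_force': 0.0, 'finger_gap': 0.08515940796429554}
```

View pics/scene1.png

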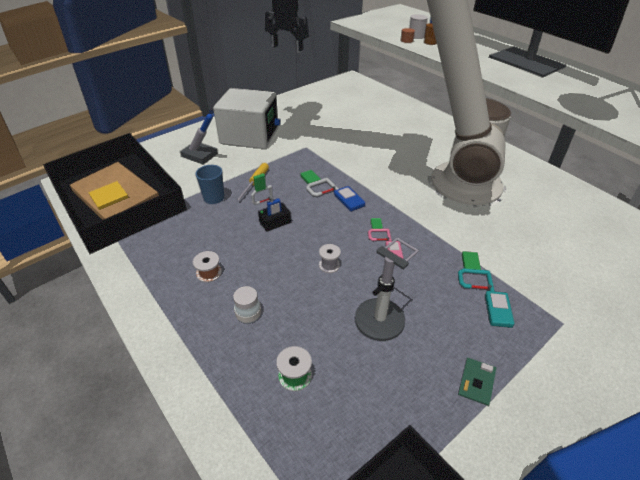

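View pics/top1.png

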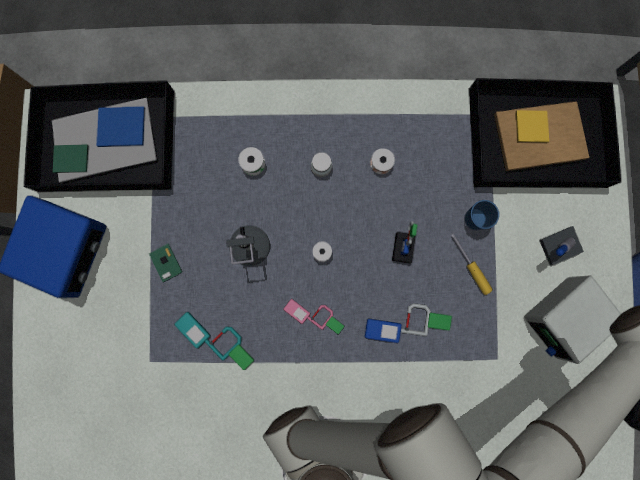

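```bash
python3 - <<'E'
from h import *
t=cv2.imread('pics/top1.png');s=cv2.imread('pics/scene1.png')
f=lambda i,u,v,w,h,k:cv2.resize(i[v:v+h,u:u+w],None,fx=k,fy=k,interpolation=cv2.INTER_CUBIC)
a=f(t,210,200,80,100,4);b=f(t,380,210,60,60,5);c=f(s,235,160,70,75,4);d=f(s,350,225,70,115,4)
o=np.zeros((600,800,3),np.uint8)
def put(x,y,i):
    i=i[:600-y,:800-x];o[y:y+i.shape[0],x:x+i.shape[1]]=i
put(0,0,f(t,220,220,60,75,5));put(300,0,b[:300]);put(0,380,f(t,370,310,90,40,3));put(300,300,c);put(600,0,f(s,355,225,65,115,3.0));cv2.imwrite('pics/crop1.png',o)
C={n:np.load(n+'1.npz') for n in('scene','top')}
hsv={n:cv2.cvtColor(C[n]['pixels'],cv2.COLOR_RGB2HSV) for n in C}
def comps(n,m,box):
    M=np.zeros((480,640),np.uint8);u,v,w,h=box;M[v:v+h,u:u+w]=m[v:v+h,u:u+w]
    k,l,st,ce=cv2.connectedComponentsWithStats(M)
    P=cloud(C[n])
    for i in range(1,k):
        if st[i][4]>5:
            q=P[l==i];print(n,st[i],ce[i].round(1),np.nanmedian(q,0).round(4),np.nanmax(q[:,2]).round(3),np.nanmin(q[:,2]).round(3))
for n,box in(('top',(380,210,60,60)),('scene',(235,160,70,75))):
    H=hsv[n]
    print('green');comps(n,((H[...,0]>50)&(H[...,0]<75)&(H[...,1]>140)).astype(np.uint8),box)
    print('blue');comps(n,((H[...,0]>95)&(H[...,0]<125)&(H[...,1]>150)&(H[...,2]>50)).astype(np.uint8),box)
    print('black');comps(n,(H[...,2]<40).astype(np.uint8),box)
    print('red');comps(n,(((H[...,0]<8)|(H[...,0]>172))&(H[...,1]>140)).astype(np.uint8),box)
P=cloud(C['top'])
q=P[215:300,215:290];m=q[...,2]>.1
print('stand>0.1');print(np.c_[np.argwhere(m)[:,::-1]+[215,215],(q[m]*1000).round()][::6].astype(int).tolist())
H=hsv['top'];comps('top',(H[...,2]<75).astype(np.uint8),(215,215,70,70))
E
```

```text
green
top [410 225   7  12  55] [413.  230.3] [ 0.5449 -0.1991  0.1513] 0.158 0.118
blue
top [403 239   6  15  48] [405.8 248. ] [ 0.5102 -0.1955  0.0676] 0.077 0.033
black
top [392 232  23  32 434] [402.2 248.6] [ 0.5106 -0.1888  0.0349] 0.131 -0.0
red
top [407 234   2   6   7] [407.9 236.7] [ 0.5392 -0.1995  0.076 ] 0.083 0.034
green
scene [301 173   4   6  18] [302.9 175.2] [ 0.3506 -0.2985  0.0136] 0.017 0.005
scene [255 174  10  17 126] [259.4 182.2] [ 0.5486 -0.1971  0.1356] 0.154 0.115
blue
scene [267 199  14  17  70] [272.  205.4] [ 0.5271 -0.1939  0.0639] 0.07 0.031
black
scene [259 204  32  27 456] [274.7 218.7] [ 0.5293 -0.1775  0.0275] 0.039 0.001
red
stand>0.1
[[243, 226, 562, 181, 116], [241, 228, 557, 186, 116], [243, 229, 555, 181, 116], [244, 230, 553, 179, 117], [240, 232, 549, 189, 111], [242, 233, 545, 183, 121], [243, 234, 543, 181, 118], [241, 235, 535, 177, 178], [236, 236, 532, 187, 183], [242, 236, 533, 175, 179], [249, 236, 532, 160, 181], [238, 237, 530, 183, 182], [244, 237, 530, 170, 180], [250, 237, 530, 157, 184], [235, 238, 528, 190, 179], [241, 238, 5
[... 907 characters left out ...]
227, 246, 511, 207, 179], [241, 246, 516, 185, 121], [247, 246, 516, 172, 119], [241, 247, 514, 185, 119], [250, 247, 509, 157, 181], [230, 249, 505, 201, 176], [231, 250, 503, 199, 175], [250, 251, 500, 157, 181], [252, 252, 498, 153, 177], [231, 254, 494, 199, 175], [251, 255, 491, 155, 179], [252, 256, 489, 153, 182], [231, 258, 485, 199, 178], [232, 259, 483, 196, 181], [243, 260, 481, 173, 175], [249, 260, 481, 159, 180], [232, 261, 479, 196, 180], [240, 261, 479, 179, 178], [246, 261, 478, 166, 182], [252, 261, 479, 153, 177], [236, 262, 476, 187, 182], [242, 262, 476, 175, 178], [233, 263, 474, 194, 181]]
top [ 226  225   45   58 1350] [250.5 247.8] [0.5176 0.1702 0.0148] 0.187 -0.006
```

View pics/crop1.png

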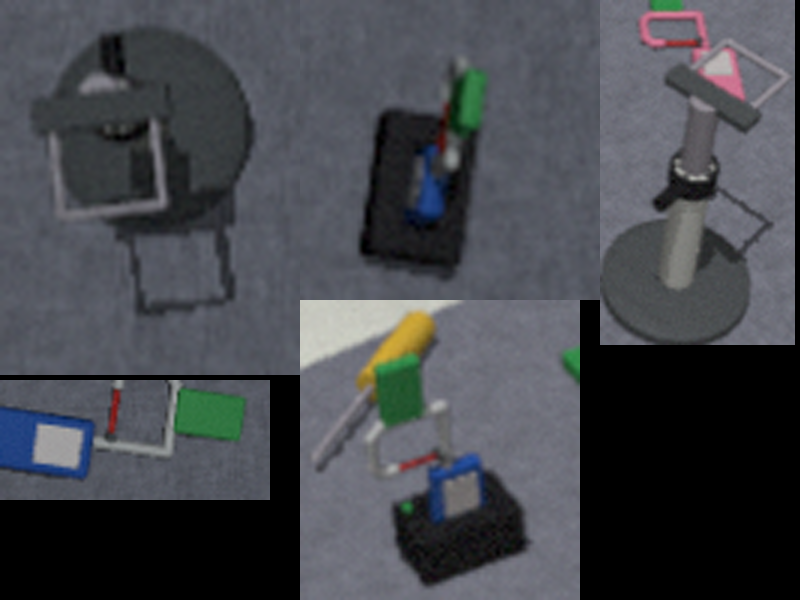

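```bash
python3 - <<'E'
from h import *
C={n:np.load(n+'1.npz') for n in('scene','top')}
T=C['top'];P=cloud(T);H=cv2.cvtColor(T['pixels'],cv2.COLOR_RGB2HSV)
V=H[...,2]
# dock top
B=np.zeros((480,640),bool);B[215:270,385:425]=1
m=B&(P[...,2]>.029)&(P[...,2]<.041)&(V<60)
q=(onplane(T,np.argwhere(m)[:,::-1],.035)[:,:2]*1000).astype(np.float32)
print('dock',len(q),cv2.minAreaRect(q))
for n in C:
    Pn=cloud(C[n]);Hn=cv2.cvtColor(C[n]['pixels'],cv2.COLOR_RGB2HSV)
    Bn=np.zeros((480,640),bool)
    if n=='top':Bn[215:260,385:425]=1
    else:Bn[170:200,245:275]=1
    g=Bn&(Hn[...,0]>45)&(Hn[...,0]<80)&(Hn[...,1]>120)
    gp=Pn[g];print(n,'tab pts z>.1',len(gp),np.nanpercentile(gp,[5,50,95],axis=0).round(4).tolist())
    if n=='top':
        k=g&(Pn[...,2]>.147);gt=(onplane(T,np.argwhere(k)[:,::-1],.152)[:,:2]*1000).astype(np.float32)
        print('tabtop',len(gt),cv2.minAreaRect(gt),gt.mean(0))
# foot circle, eye
m=np.zeros((480,640),np.uint8);m[215:290,215:290]=((P[...,2]>.007)&(P[...,2]<.02))[215:290,215:290]
q=(onplane(T,np.argwhere(m>0)[:,::-1],.014)[:,:2]*1000).astype(np.float32);print('foot',cv2.minEnclosingCircle(q))
m=np.zeros((480,640),bool);m[248:270,220:262]=((P[...,2]>.16)&(P[...,2]<.2))[248:270,220:262]
px=np.argwhere(m)[:,::-1];q=onplane(T,px,.178)[:,:2]*1000
print('eye pts',len(q),'z',np.median(P[m],0).round(4),cv2.minAreaRect(q.astype(np.float32)))
f=(px[:,1]>=259)&(px[:,0]>=234)&(px[:,0]<=250)
l=cv2.fitLine(q[f].astype(np.float32),cv2.DIST_HUBER,0,.01,.01).ravel();print('front bar',l,'ends y',q[px[:,1]>=259][:,1].min(),q[px[:,1]>=259][:,1].max(), np.median(P[m][f],0))
m=np.zeros((480,640),bool);m[225:249,220:262]=((P[...,2]>.165)&(P[...,2]<.2)&(V<100))[225:249,220:262]
q=onplane(T,np.argwhere(m)[:,::-1],.18)[:,:2]*1000;print('head',cv2.minAreaRect(q.astype(np.float32)))
# red gate colours in the scene
S=C['scene'];Ps=cloud(S)
m=np.zeros((480,640),bool);m[225:280,380:425]=((Ps[...,2]>.15)&(Ps[...,2]<.21))[225:280,380:425]
print('scene eye',np.nanpercentile(Ps[m],[2,50,98],axis=0).round(4).tolist())
E
```

```text
dock 370 ((518.0198364257812, -196.07748413085938), (45.398780822753906, 68.8351821899414), 81.43535614013672)
scene tab pts z>.1 156 [[0.5378, -0.2025, 0.1186], [0.5486, -0.1972, 0.1371], [0.5586, -0.1943, 0.153]]
top tab pts z>.1 67 [[0.5359, -0.206, 0.1159], [0.5456, -0.1991, 0.1507], [0.5569, -0.1956, 0.1552]]
tabtop 44 ((547.60986328125, -200.04689025878906), (9.841218948364258, 22.716632843017578), 79.1288070678711) [ 547.3777  -200.39662]
foot ((510.5544128417969, 166.3360595703125), 116.1922836303711)
eye pts 111 z [0.4827 0.1748 0.1788] ((490.69219970703125, 176.0209503173828), (32.496925354003906, 49.85895538330078), 0.09422168880701065)
front bar [ 1.17692836e-01 -9.93050039e-01  4.78098083e+02  1.75068604e+02] ends y 151.0750794259811 198.67889431914213 [0.47845905 0.17443636 0.17907379]
head ((524.212890625, 180.52700805664062), (25.29520606994629, 60.225032806396484), 8.087867736816406)
scene eye [[0.4748, 0.1534, 0.1527], [0.5212, 0.1844, 0.1787], [0.5352, 0.2092, 0.1819]]
```

Candidates for the clip in the top view: the blue one standing in the dock (406,240), a larger blue one lying flat (384,330), a pink one (310,315) and a turquoise one (215,340). The crop confirms the dock one: it has a small blue slab, a green tab at (413,230), a red gate, and the size matches. The tab measures (0.5475, -0.2004) with yaw -8.6°. The front bar of the eye is at (0.478, 0.175, ~0.177), with stand yaw about +7°.

>>> play_rows(targets=[{"roll": 0.146},{"roll": 0.146},{"roll": 0.146},{"x": -2.5,"y": 3.7},{"x": -2.5,"y": 3.7},{"x": -2.5,"y": 3.7},{"x": -2.5,"y": 3.7},{"x": -2.5,"y": 3.7}], claw=0)

```text
invalid input at $.targets[0]: expected keys x, y, z, roll
```

>>> play_rows(targets=[{"x": -2.5,"y": 3.7},{"x": -2.5,"y": 3.7},{"x": -2.5,"y": 3.7},{"x": -2.5,"y": 3.7},{"x": -2.5,"y": 3.7},{"x": -2.5,"y": 3.7},{},{}])

```text
invalid input at $.targets[0]: expected keys x, y, z, roll
```

```bash
cat >> h.py <<'E'
from scipy.spatial.transform import Rotation as Ro
def to(x,y,z,yaw=None):
    "shift in tool cm to bring the TCP to x,y,z; yaw=wanted world angle (deg) of tool y; roll first, then shift"
    o=r.get_obs();R=Ro.from_quat(o['tool_rot']);M=R.as_matrix();a=np.degrees(np.arctan2(M[1,1],M[0,1]))
    roll=0 if yaw is None else -np.radians(yaw-a)
    M2=M@Ro.from_rotvec([0,0,roll]).as_matrix()
    print('t',round(o['t'],2),'pos',o['eef_pos'].round(4),'tool y',round(a,2),'F',o['contact_force'].round(2),'gap',round(o['finger_gap'],4),'g',round(o['gripper_force'],1),'M z',M[:,2].round(4))
    print('roll',round(roll,3),'shift cm',((np.array([x,y,z])-o['eef_pos'])@M2*100).round(2))
E
python3 -c "
from h import *
to(.5475,-.2004,.138,81.4)"
```

```text
t 0.1 pos [ 0.1779 -0.5986  0.249 ] tool y 106.54 F [ 0.03  0.02 -0.59] gap 0.0852 g 0.0 M z [-7.0e-04  1.9e-03 -1.0e+00]
roll 0.439 shift cm [-30.6   44.88  11.15]
```

All four keys are required in every row.

>>> play_rows(targets=[{"x": 0,"y": 0,"z": 0,"roll": 0.146},{"x": 0,"y": 0,"z": 0,"roll": 0.146},{"x": 0,"y": 0,"z": 0,"roll": 0.146},{"x": -2.5,"y": 3.7,"z": 0,"roll": 0},{"x": -2.5,"y": 3.7,"z": 0,"roll": 0},{"x": -2.5,"y": 3.7,"z": 0,"roll": 0},{"x": -2.5,"y": 3.7,"z": 0,"roll": 0},{"x": -2.5,"y": 3.7,"z": 0,"roll": 0}], claw=0)

```text
t: 1.1
eef_pos: [0.3298, -0.4334, 0.2496]
tool_rot: [0.075, 0.997, 0.0, -0.0]
contact_force: [0.8, -0.9, 1.4]
finger_gap: 0.0854
gripper_force: 0.0
```

>>> play_rows(targets=[{"x": -2.5,"y": 3.7,"z": 0,"roll": 0},{"x": -2.5,"y": 3.7,"z": 0,"roll": 0},{"x": -2.5,"y": 3.7,"z": 0,"roll": 0},{"x": -2.5,"y": 3.7,"z": 0,"roll": 0},{"x": -2.5,"y": 3.7,"z": 0,"roll": 0},{"x": -2.5,"y": 3.7,"z": 0,"roll": 0},{"x": -2.5,"y": 3.7,"z": 0,"roll": 0},{"x": 0,"y": 0,"z": 0,"roll": 0}])

```text
t: 2.1
eef_pos: [0.5421, -0.2026, 0.2491]
tool_rot: [0.073, 0.997, 0.0, -0.001]
contact_force: [-0.4, -0.7, 0.0]
finger_gap: 0.0853
gripper_force: 0.0
```

```bash
python3 -c "
from h import *
to(.5475,-.2004,.138,81.4)"
```

```text
t 2.1 pos [ 0.5421 -0.2026  0.2491] tool y 81.66 F [-0.42 -0.71  0.  ] gap 0.0853 g 0.0 M z [-1.1e-03  4.0e-04 -1.0e+00]
roll 0.004 shift cm [-0.52  0.29 11.11]
```

>>> play_rows(targets=[{"x": -0.5,"y": 0.25,"z": 2,"roll": 0},{"x": 0,"y": 0,"z": 2,"roll": 0},{"x": 0,"y": 0,"z": 2,"roll": 0},{"x": 0,"y": 0,"z": 2,"roll": 0},{"x": 0,"y": 0,"z": 1.5,"roll": 0},{"x": 0,"y": 0,"z": 1,"roll": 0},{"x": 0,"y": 0,"z": 0.6,"roll": 0},{"x": 0,"y": 0,"z": 0,"roll": 0}])

```text
t: 3.1
eef_pos: [0.546, -0.2029, 0.1389]
tool_rot: [0.075, 0.997, -0.0, -0.0]
contact_force: [-1.2, -0.4, -0.2]
finger_gap: 0.0853
gripper_force: 0.0
```

```bash
python3 - <<'E'
from h import *
to(.5475,-.2004,.138,81.4)
a=cam('scene');b=cam('top')
f=lambda c,u,v,w,h,k:cv2.resize(cv2.cvtColor(c['pixels'],cv2.COLOR_RGB2BGR)[v:v+h,u:u+w],None,fx=k,fy=k,interpolation=cv2.INTER_CUBIC)
cv2.imwrite('pics/g1.png',np.hstack([f(a,220,130,100,120,4),f(b,370,200,80,96,5)]))
E
```

```text
t 3.1 pos [ 0.546  -0.2029  0.1389] tool y 81.45 F [-1.22 -0.36 -0.16] gap 0.0853 g 0.0 M z [-2.e-04 -0.e+00 -1.e+00]
roll 0.001 shift cm [-0.11  0.27  0.09]
```

View pics/g1.png

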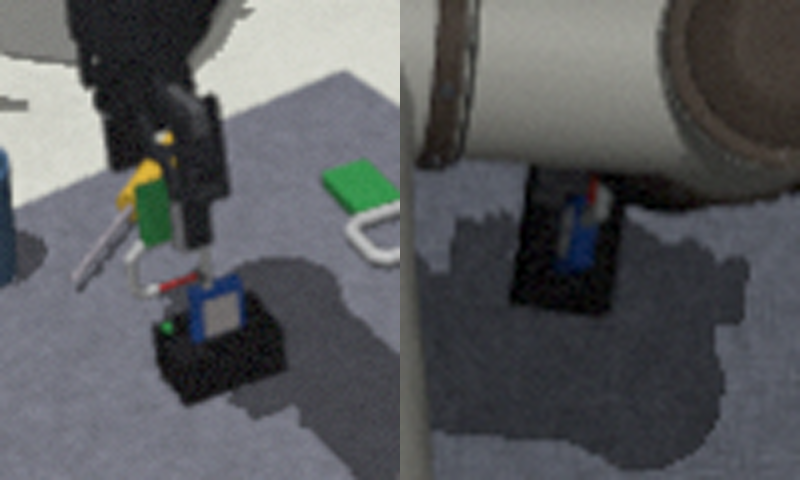

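The fingers straddle the tab at about (155,215) in the crop, and the hook and gate are clear below. I'll shift 2 mm to centre, then close.

>>> play_rows(targets=[{"x": -0.1,"y": 0.25,"z": 0.1,"roll": 0},{"x": 0,"y": 0,"z": 0,"roll": 0},{"x": 0,"y": 0,"z": 0,"roll": 0}])

```text
t: 3.58
eef_pos: [0.5475, -0.2005, 0.1382]
tool_rot: [0.074, 0.997, -0.0, 0.0]
contact_force: [0.9, 0.1, 0.5]
finger_gap: 0.0854
gripper_force: 0.0
```

>>> play_rows(targets=[{"x": 0,"y": 0,"z": 0,"roll": 0},{"x": 0,"y": 0,"z": 0,"roll": 0},{"x": 0,"y": 0,"z": 0,"roll": 0},{"x": 0,"y": 0,"z": 0,"roll": 0},{"x": 0,"y": 0,"z": 0,"roll": 0},{"x": 0,"y": 0,"z": 0,"roll": 0},{"x": 0,"y": 0,"z": 0,"roll": 0},{"x": 0,"y": 0,"z": 0,"roll": 0}], claw=255, grip_force=60)

```text
t: 4.58
eef_pos: [0.5475, -0.2006, 0.1381]
tool_rot: [0.074, 0.997, -0.0, 0.0]
contact_force: [1.2, -0.9, 0.4]
finger_gap: 0.0094
gripper_force: 59.6
```

```bash
python3 -c "
from h import *
to(.5475,-.2004,.138,81.4)"
```

```text
t 4.58 pos [ 0.5475 -0.2006  0.1381] tool y 81.46 F [ 1.19 -0.9   0.4 ] gap 0.0094 g 59.6 M z [ 4.e-04 -2.e-04 -1.e+00]
roll 0.001 shift cm [0.01 0.02 0.01]
```

>>> play_rows(targets=[{"x": 0,"y": 0,"z": -0.5,"roll": 0},{"x": 0,"y": 0,"z": -1,"roll": 0},{"x": 0,"y": 0,"z": -1.5,"roll": 0},{"x": 0,"y": 0,"z": -2,"roll": 0},{"x": 0,"y": 0,"z": -3,"roll": 0},{"x": 0,"y": 0,"z": -3,"roll": 0},{"x": 0,"y": 0,"z": -3,"roll": 0},{"x": 0,"y": 0,"z": -2,"roll": 0}])

```text
t: 5.58
eef_pos: [0.5476, -0.2007, 0.3011]
tool_rot: [0.074, 0.997, -0.0, 0.002]
contact_force: [0.0, 0.5, -2.0]
finger_gap: 0.0092
gripper_force: 59.4
```

>>> play_rows(targets=[{"x": 0,"y": 0,"z": 0,"roll": -0.09},{"x": 0,"y": 0,"z": 0,"roll": -0.09},{"x": 0,"y": 0,"z": 0,"roll": -0.09},{"x": 0,"y": 0,"z": 0,"roll": 0}])

```text
t: 6.08
eef_pos: [0.5473, -0.2006, 0.299]
tool_rot: [-0.06, 0.998, -0.0, 0.001]
contact_force: [-0.3, -0.9, -1.5]
finger_gap: 0.009
gripper_force: 59.4
```

```bash
python3 - <<'E'
from h import *
to(.478,.175,.300,97)
c=cam('scene')
cv2.imwrite('pics/l1.png',cv2.resize(cv2.cvtColor(c['pixels'],cv2.COLOR_RGB2BGR)[60:260,180:340],None,fx=3,fy=3,interpolation=cv2.INTER_CUBIC))
P=cloud(c);H=cv2.cvtColor(c['pixels'],cv2.COLOR_RGB2HSV)
# blue slab lower edge and points
m=(H[...,0]>100)&(H[...,0]<125)&(H[...,1]>150)&(H[...,2]>50);m[:60]=0;m[260:]=0;m[:,:220]=0;m[:,320:]=0
q=P[m];q=q[(q[:,2]>.1)&(q[:,2]<.3)];print(len(q),np.nanpercentile(q,[3,50,97],axis=0).round(4).tolist())
E
```

```text
t 6.08 pos [ 0.5473 -0.2006  0.299 ] tool y 96.86 F [-0.32 -0.92 -1.5 ] gap 0.009 g 59.4 M z [ 1.1e-03 -1.0e-04 -1.0e+00]
roll -0.002 shift cm [ 2.3  38.12 -0.11]
159 [[0.5058, -0.204, 0.1762], [0.5248, -0.1976, 0.1928], [0.5337, -0.1947, 0.2296]]
```

View pics/l1.png

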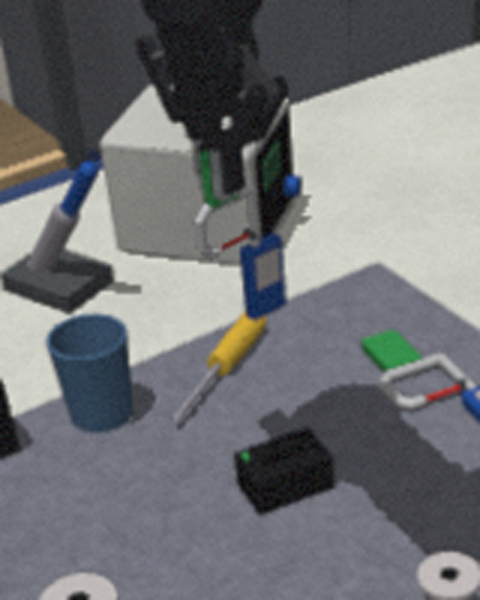

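Seen in the picture: the fob hangs upright from the fingers at (262,275), with the gate at (235,243) and the dock empty. Next is the carry over the eye.

>>> play_rows(targets=[{"x": 0.2,"y": 2,"z": 0,"roll": 0},{"x": 0.2,"y": 3.5,"z": 0,"roll": 0},{"x": 0.2,"y": 3.5,"z": 0,"roll": 0},{"x": 0.2,"y": 3.5,"z": 0,"roll": 0},{"x": 0.2,"y": 3.5,"z": 0,"roll": 0},{"x": 0.2,"y": 3.5,"z": 0,"roll": 0},{"x": 0.2,"y": 3.5,"z": 0,"roll": 0},{"x": 0.2,"y": 3.5,"z": 0,"roll": 0}])

```text
t: 7.12
eef_pos: [0.4986, 0.0623, 0.2984]
tool_rot: [-0.06, 0.998, 0.0, 0.0]
contact_force: [-0.3, -1.0, -0.9]
finger_gap: 0.0092
gripper_force: 59.4
```

>>> play_rows(targets=[{"x": 0.2,"y": 3.5,"z": 0,"roll": 0},{"x": 0.2,"y": 3.5,"z": 0,"roll": 0},{"x": 0.2,"y": 3,"z": 0,"roll": 0},{"x": 0.1,"y": 1.6,"z": 0,"roll": 0},{"x": 0,"y": 0,"z": 0,"roll": 0},{"x": 0,"y": 0,"z": 0,"roll": 0}])

```text
t: 7.88
eef_pos: [0.4785, 0.1744, 0.298]
tool_rot: [-0.06, 0.998, -0.0, -0.0]
contact_force: [-0.4, -0.7, -1.2]
finger_gap: 0.0092
gripper_force: 59.3
```

```bash
python3 - <<'E'
from h import *
to(.478,.175,.255,97)
c=cam('scene');np.savez('scene2.npz',**{k:np.array(v) for k,v in c.items()})
cv2.imwrite('pics/e1.png',cv2.resize(cv2.cvtColor(c['pixels'],cv2.COLOR_RGB2BGR)[150:330,330:480],None,fx=3.3,fy=3.3,interpolation=cv2.INTER_CUBIC))
E
```

```text
t 7.88 pos [0.4785 0.1744 0.298 ] tool y 96.89 F [-0.43 -0.68 -1.23] gap 0.0092 g 59.3 M z [-2.e-04 -2.e-04 -1.e+00]
roll -0.002 shift cm [0.04 0.07 4.3 ]
```

View pics/e1.png

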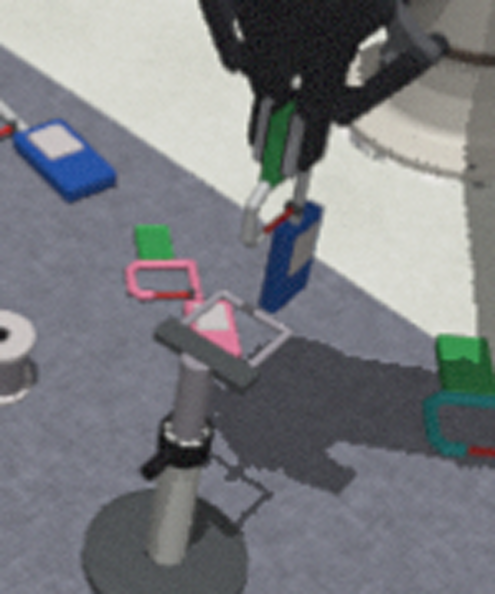

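The picture shows the hook upright above the eye, with its bow at (250,225) and the red gate at (280,220). The eye's front bar runs from (222,293) to (288,330). A quick two-view check of bar and hook comes before descending.

```bash
python3 - <<'E'
from h import *
S=np.load('scene2.npz');T=np.load('top1.npz')
V=cv2.cvtColor(S['pixels'],cv2.COLOR_RGB2GRAY).astype(int)
# bar ends from crop
ends=np.array([[330+222/3.3,150+293/3.3],[330+288/3.3,150+330/3.3]])
mid=ends.mean(0)
for z in(.170,.1765,.183):
    p=onplane(S,np.r_[ends,mid[None]],z);pt=onplane(T,[[242.5,261.3]],z);print(z,p[:,:2].round(4).tolist(),'top mid',pt[0,:2].round(4))
H=cv2.cvtColor(S['pixels'],cv2.COLOR_RGB2HSV)
m=((H[...,0]<8)|(H[...,0]>172))&(H[...,1]>140);m[:205]=0;m[225:]=0;m[:,:405]=0;m[:,430:]=0
px=np.argwhere(m)[:,::-1];print(len(px),px.min(0),px.max(0))
P=cloud(S);print(np.nanpercentile(P[m],[5,50,95],axis=0).round(4).tolist())
print('gate centre',onplane(S,[px.mean(0)],.238)[0].round(4),'expected',(.4785-.008*.9928,.1744-.008*.12))
E
```

```text
0.17 [[0.4729, 0.1496], [0.4663, 0.1923], [0.4696, 0.1712]] top mid [0.4785 0.1748]
0.1765 [[0.4787, 0.1539], [0.4721, 0.1961], [0.4754, 0.1752]] top mid [0.4781 0.174 ]
0.183 [[0.4844, 0.1582], [0.4779, 0.1998], [0.4811, 0.1793]] top mid [0.4777 0.1731]
11 [411 213] [418 219]
[[0.4607, 0.173, 0.2384], [0.4709, 0.1749, 0.24], [0.4792, 0.1764, 0.2413]]
gate centre [0.4672 0.1735 0.238 ] expected (0.47055759999999996, 0.17344)
```

Both views put the bar centre at z ≈ 0.177–0.179. The hook-to-bar offset agrees to within 1 mm. I'll descend and feel for contact.

>>> play_rows(targets=[{"x": 0,"y": 0,"z": 1,"roll": 0},{"x": 0,"y": 0,"z": 1,"roll": 0},{"x": 0,"y": 0,"z": 0.6,"roll": 0},{"x": 0,"y": 0,"z": 0.4,"roll": 0},{"x": 0,"y": 0,"z": 0.3,"roll": 0},{"x": 0,"y": 0,"z": 0.3,"roll": 0},{"x": 0,"y": 0,"z": 0.3,"roll": 0},{"x": 0,"y": 0,"z": 0,"roll": 0}])

```text
t: 8.93
eef_pos: [0.4785, 0.1748, 0.2588]
tool_rot: [-0.06, 0.998, -0.0, -0.0]
contact_force: [0.3, -0.1, -0.6]
finger_gap: 0.0091
gripper_force: 59.4
```

>>> play_rows(targets=[{"x": 0,"y": 0,"z": 0.2,"roll": 0},{"x": 0,"y": 0,"z": 0.2,"roll": 0},{"x": 0,"y": 0,"z": 0.2,"roll": 0},{"x": 0,"y": 0,"z": 0.2,"roll": 0},{"x": 0,"y": 0,"z": 0,"roll": 0}])

```text
t: 9.55
eef_pos: [0.4785, 0.1748, 0.2508]
tool_rot: [-0.06, 0.998, -0.0, -0.0]
contact_force: [0.3, -0.3, -0.4]
finger_gap: 0.0093
gripper_force: 59.4
```

>>> play_rows(targets=[{"x": 0,"y": 0,"z": 0.15,"roll": 0},{"x": 0,"y": 0,"z": 0.15,"roll": 0},{"x": 0,"y": 0,"z": 0,"roll": 0}])

```text
t: 9.93
eef_pos: [0.4785, 0.1748, 0.2479]
tool_rot: [-0.06, 0.998, -0.0, -0.0]
contact_force: [-0.4, 0.5, -0.6]
finger_gap: 0.0092
gripper_force: 59.4
```

>>> play_rows(targets=[{"x": 0,"y": 0,"z": 0.15,"roll": 0},{"x": 0,"y": 0,"z": 0.15,"roll": 0},{"x": 0,"y": 0,"z": 0,"roll": 0}])

```text
t: 10.3
eef_pos: [0.4785, 0.1748, 0.2449]
tool_rot: [-0.06, 0.998, -0.0, -0.0]
contact_force: [-0.4, 0.4, -1.0]
finger_gap: 0.0097
gripper_force: 59.4
```

>>> play_rows(targets=[{"x": 0,"y": 0,"z": 0.1,"roll": 0},{"x": 0,"y": 0,"z": 0.1,"roll": 0},{"x": 0,"y": 0,"z": 0,"roll": 0}])

```text
t: 10.68
eef_pos: [0.4786, 0.1749, 0.2429]
tool_rot: [-0.06, 0.998, -0.0, -0.0]
contact_force: [-0.6, -0.7, -0.8]
finger_gap: 0.0091
gripper_force: 59.4
```

>>> play_rows(targets=[{"x": 0,"y": 0,"z": 0.1,"roll": 0},{"x": 0,"y": 0,"z": 0.1,"roll": 0},{"x": 0,"y": 0,"z": 0,"roll": 0}])

```text
t: 11.05
eef_pos: [0.4786, 0.1749, 0.2409]
tool_rot: [-0.06, 0.998, -0.0, -0.0]
contact_force: [0.4, -0.8, -1.0]
finger_gap: 0.0088
gripper_force: 59.4
```

>>> play_rows(targets=[{"x": 0,"y": 0,"z": 0.1,"roll": 0},{"x": 0,"y": 0,"z": 0,"roll": 0},{"x": 0,"y": 0,"z": 0,"roll": 0}])

```text
t: 11.42
eef_pos: [0.4787, 0.1749, 0.2403]
tool_rot: [-0.06, 0.998, 0.0, 0.0]
contact_force: [0.1, -0.2, 2.0]
finger_gap: 0.0094
gripper_force: 59.7
```

>>> play_rows(targets=[{"x": 0,"y": 0,"z": 0.1,"roll": 0},{"x": 0,"y": 0,"z": 0,"roll": 0}])

```text
t: 11.68
eef_pos: [0.4787, 0.1749, 0.2392]
tool_rot: [-0.06, 0.998, 0.0, 0.0]
contact_force: [-1.1, -0.0, 2.2]
finger_gap: 0.0091
gripper_force: 59.8
```

>>> play_rows(targets=[{"x": 0,"y": 0,"z": 0.1,"roll": 0},{"x": 0,"y": 0,"z": 0,"roll": 0}])

```text
t: 11.92
eef_pos: [0.4787, 0.1749, 0.2381]
tool_rot: [-0.06, 0.998, 0.0, 0.0]
contact_force: [-0.7, -0.7, 2.2]
finger_gap: 0.0091
gripper_force: 59.9
```

Contact came at TCP z = 0.2403 and feels soft, at about 3 N, so this is the gate. It should let go near TCP z ≈ 0.218–0.213 and meet the spine near 0.209.

>>> play_rows(targets=[{"x": 0,"y": 0,"z": 0.2,"roll": 0},{"x": 0,"y": 0,"z": 0.2,"roll": 0},{"x": 0,"y": 0,"z": 0.2,"roll": 0},{"x": 0,"y": 0,"z": 0,"roll": 0}])

```text
t: 12.42
eef_pos: [0.4792, 0.175, 0.2323]
tool_rot: [-0.06, 0.998, 0.0, 0.001]
contact_force: [1.1, 0.2, 4.1]
finger_gap: 0.009
gripper_force: 60.2
```

>>> play_rows(targets=[{"x": 0,"y": 0,"z": 0.2,"roll": 0},{"x": 0,"y": 0,"z": 0.2,"roll": 0},{"x": 0,"y": 0,"z": 0.2,"roll": 0},{"x": 0,"y": 0,"z": 0,"roll": 0}])

```text
t: 12.92
eef_pos: [0.4785, 0.1751, 0.2261]
tool_rot: [-0.06, 0.998, 0.0, -0.0]
contact_force: [-1.3, 0.1, 4.2]
finger_gap: 0.0089
gripper_force: 60.2
```

>>> play_rows(targets=[{"x": 0,"y": 0,"z": 0.2,"roll": 0},{"x": 0,"y": 0,"z": 0.2,"roll": 0},{"x": 0,"y": 0,"z": 0,"roll": 0}])

```text
t: 13.3
eef_pos: [0.4779, 0.1748, 0.2216]
tool_rot: [-0.06, 0.998, -0.0, -0.001]
contact_force: [-2.8, -0.5, 3.2]
finger_gap: 0.0091
gripper_force: 60.1
```

```bash
python3 -c "
from h import *
to(.478,.175,.2145,97)"
```

```text
t 13.3 pos [0.4779 0.1748 0.2216] tool y 96.91 F [-2.81 -0.53  3.21] gap 0.0091 g 60.1 M z [-1.8e-03 -4.0e-04 -1.0e+00]
roll -0.002 shift cm [-0.01  0.02  0.71]
```

>>> play_rows(targets=[{"x": 0,"y": 0,"z": 0.15,"roll": 0},{"x": 0,"y": 0,"z": 0.15,"roll": 0},{"x": 0,"y": 0,"z": 0,"roll": 0}])

```text
t: 13.68
eef_pos: [0.4778, 0.1746, 0.2183]
tool_rot: [-0.06, 0.998, -0.0, -0.001]
contact_force: [-2.4, 0.6, 2.9]
finger_gap: 0.0089
gripper_force: 60.0
```

>>> play_rows(targets=[{"x": 0,"y": 0,"z": 0.1,"roll": 0},{"x": 0,"y": 0,"z": 0.1,"roll": 0},{"x": 0,"y": 0,"z": 0,"roll": 0}])

```text
t: 14.05
eef_pos: [0.4773, 0.1743, 0.2159]
tool_rot: [-0.06, 0.998, -0.001, -0.002]
contact_force: [-5.1, -0.3, 1.5]
finger_gap: 0.009
gripper_force: 59.7
```

>>> play_rows(targets=[{"x": 0,"y": 0,"z": 0.1,"roll": 0},{"x": 0,"y": 0,"z": 0,"roll": 0}])

```text
t: 14.3
eef_pos: [0.4797, 0.1753, 0.2161]
tool_rot: [-0.061, 0.998, 0.0, 0.001]
contact_force: [0.3, 0.5, -0.4]
finger_gap: 0.0096
gripper_force: 59.3
```

The force dropped to the free-hanging level, so the gate appears to have snapped shut. I'll check with a picture.

```bash
python3 - <<'E'
from h import *
c=cam('scene')
cv2.imwrite('pics/s1.png',cv2.resize(cv2.cvtColor(c['pixels'],cv2.COLOR_RGB2BGR)[175:290,360:460],None,fx=5,fy=5,interpolation=cv2.INTER_CUBIC))
to(.478,.175,.2145,97)
E
```

```text
t 14.35 pos [0.4796 0.1753 0.2162] tool y 96.93 F [-0.5  -0.96 -0.88] gap 0.009 g 59.3 M z [ 2.3e-03  9.0e-04 -1.0e+00]
roll -0.001 shift cm [ 0.17 -0.01  0.17]
```

View pics/s1.png

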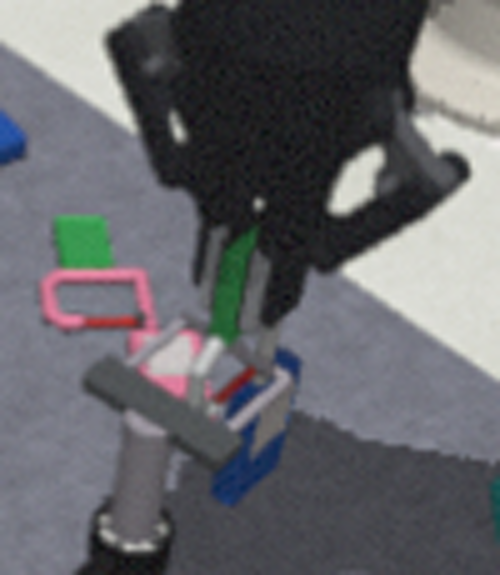

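The bar (185,320)–(285,370) now crosses the loop above the red gate (258,370)–(215,400), which lies flat at shut. I'll ease the spine down towards the bar before letting go.

>>> play_rows(targets=[{"x": 0,"y": 0,"z": 0.15,"roll": 0},{"x": 0,"y": 0,"z": 0.15,"roll": 0},{"x": 0,"y": 0,"z": 0.1,"roll": 0},{"x": 0,"y": 0,"z": 0,"roll": 0}])

```text
t: 14.85
eef_pos: [0.4786, 0.1749, 0.2119]
tool_rot: [-0.06, 0.998, -0.0, -0.0]
contact_force: [0.4, -0.0, -1.1]
finger_gap: 0.0094
gripper_force: 59.3
```

>>> play_rows(targets=[{"x": 0,"y": 0,"z": 0.1,"roll": 0},{"x": 0,"y": 0,"z": 0,"roll": 0}])

```text
t: 15.1
eef_pos: [0.4786, 0.1749, 0.2109]
tool_rot: [-0.06, 0.998, -0.0, -0.0]
contact_force: [-0.1, -0.4, -1.2]
finger_gap: 0.0093
gripper_force: 59.3
```

>>> play_rows(targets=[{"x": 0,"y": 0,"z": 0.05,"roll": 0},{"x": 0,"y": 0,"z": 0,"roll": 0}])

```text
t: 15.35
eef_pos: [0.4786, 0.1749, 0.2105]
tool_rot: [-0.06, 0.998, 0.0, 0.0]
contact_force: [0.1, 0.3, -1.2]
finger_gap: 0.0089
gripper_force: 59.3
```

>>> play_rows(targets=[{"x": 0,"y": 0,"z": 0,"roll": 0},{"x": 0,"y": 0,"z": 0,"roll": 0},{"x": 0,"y": 0,"z": 0,"roll": 0},{"x": 0,"y": 0,"z": 0,"roll": 0},{"x": 0,"y": 0,"z": 0,"roll": 0},{"x": 0,"y": 0,"z": 0,"roll": 0},{"x": 0,"y": 0,"z": 0,"roll": 0},{"x": 0,"y": 0,"z": 0,"roll": 0}], claw=0, grip_force=20)

```text
t: 16.35
eef_pos: [0.4786, 0.1749, 0.2105]
tool_rot: [-0.06, 0.998, -0.0, -0.0]
contact_force: [-0.6, -0.6, -0.1]
finger_gap: 0.0853
gripper_force: 0.0
```

>>> play_rows(targets=[{"x": 0,"y": 0,"z": -0.5,"roll": 0},{"x": 0,"y": 0,"z": -1,"roll": 0},{"x": 0,"y": 0,"z": -2,"roll": 0},{"x": 0,"y": 0,"z": -2,"roll": 0},{"x": 0,"y": 0,"z": -2,"roll": 0},{"x": 0,"y": 0,"z": -2,"roll": 0},{"x": 0,"y": 0,"z": -2,"roll": 0},{"x": 0,"y": 0,"z": -1,"roll": 0}])

```text
t: 17.35
eef_pos: [0.4789, 0.175, 0.3374]
tool_rot: [-0.06, 0.998, 0.001, 0.001]
contact_force: [-0.3, -1.1, 0.5]
finger_gap: 0.0856
gripper_force: 0.0
```

```bash
python3 - <<'E'
from h import *
c=cam('scene')
cv2.imwrite('pics/s2.png',cv2.resize(cv2.cvtColor(c['pixels'],cv2.COLOR_RGB2BGR)[165:345,345:495],None,fx=3.3,fy=3.3,interpolation=cv2.INTER_CUBIC))
to(.478,.175,.2145,97)
E
```

```text
t 17.4 pos [0.4793 0.1751 0.3381] tool y 96.93 F [ 0.18 -0.01  1.43] gap 0.0853 g 0.0 M z [ 0.0037  0.002  -1.    ]
roll -0.001 shift cm [ 0.18 -0.02 12.36]
```

View pics/s2.png

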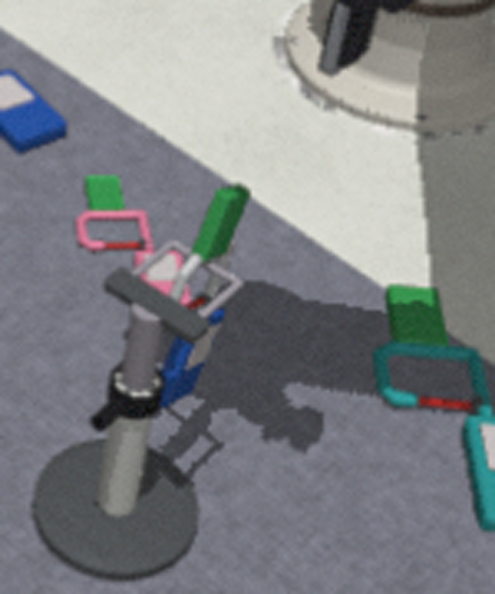

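The fob hangs from the eye, tilted, with the tab at (222,215) and the slab at (190,365) under the eye. The gripper is clear above. I'll wait for it to settle and check that it is still.

>>> play_rows(targets=[{"x": 0,"y": 0,"z": 0,"roll": 0},{"x": 0,"y": 0,"z": 0,"roll": 0},{"x": 0,"y": 0,"z": 0,"roll": 0},{"x": 0,"y": 0,"z": 0,"roll": 0},{"x": 0,"y": 0,"z": 0,"roll": 0},{"x": 0,"y": 0,"z": 0,"roll": 0},{"x": 0,"y": 0,"z": 0,"roll": 0},{"x": 0,"y": 0,"z": 0,"roll": 0}])

```text
t: 18.4
eef_pos: [0.4786, 0.1749, 0.3355]
tool_rot: [-0.06, 0.998, 0.0, 0.0]
contact_force: [0.1, -0.5, -1.4]
finger_gap: 0.0854
gripper_force: 0.0
```

>>> play_rows(targets=[{"x": 0,"y": 0,"z": 0,"roll": 0},{"x": 0,"y": 0,"z": 0,"roll": 0},{"x": 0,"y": 0,"z": 0,"roll": 0},{"x": 0,"y": 0,"z": 0,"roll": 0},{"x": 0,"y": 0,"z": 0,"roll": 0},{"x": 0,"y": 0,"z": 0,"roll": 0},{"x": 0,"y": 0,"z": 0,"roll": 0},{"x": 0,"y": 0,"z": 0,"roll": 0}])

```text
t: 19.4
eef_pos: [0.4786, 0.1749, 0.3355]
tool_rot: [-0.06, 0.998, -0.0, -0.0]
contact_force: [-0.0, 1.0, 0.7]
finger_gap: 0.0852
gripper_force: 0.0
```

>>> play_rows(targets=[{"x": 0,"y": 0,"z": 0,"roll": 0},{"x": 0,"y": 0,"z": 0,"roll": 0},{"x": 0,"y": 0,"z": 0,"roll": 0},{"x": 0,"y": 0,"z": 0,"roll": 0},{"x": 0,"y": 0,"z": 0,"roll": 0},{"x": 0,"y": 0,"z": 0,"roll": 0},{"x": 0,"y": 0,"z": 0,"roll": 0},{"x": 0,"y": 0,"z": 0,"roll": 0}])

```text
t: 20.4
eef_pos: [0.4786, 0.1749, 0.3355]
tool_rot: [-0.06, 0.998, -0.0, -0.0]
contact_force: [-0.9, 1.1, -0.5]
finger_gap: 0.0855
gripper_force: 0.0
```

```bash
python3 - <<'E'
from h import *
for i in range(14):
    c=cam('scene');H=cv2.cvtColor(c['pixels'],cv2.COLOR_RGB2HSV)
    g=(H[...,0]>45)&(H[...,0]<80)&(H[...,1]>120);g[:215]=0;g[250:]=0;g[:,:398]=0;g[:,430:]=0
    b=(H[...,0]>100)&(H[...,0]<125)&(H[...,1]>150);b[:250]=0;b[300:]=0;b[:,:385]=0;b[:,425:]=0
    print(g.sum(),np.argwhere(g).mean(0).round(2),np.argwhere(b).mean(0).round(2))
cv2.imwrite('pics/s3.png',cv2.resize(cv2.cvtColor(c['pixels'],cv2.COLOR_RGB2BGR)[210:310,370:440],None,fx=6,fy=6,interpolation=cv2.INTER_CUBIC))
E
```

```text
184 [231.98 411.33] [276.31 399.62]
188 [232.   411.32] [276.53 399.54]
188 [232.06 411.34] [276.46 399.6 ]
186 [231.91 411.32] [276.34 399.65]
185 [232.07 411.24] [276.48 399.61]
186 [231.99 411.34] [276.58 399.49]
186 [231.95 411.31] [276.58 399.51]
187 [231.99 411.3 ] [276.39 399.61]
186 [232.06 411.3 ] [276.46 399.48]
187 [232.05 411.28] [276.71 399.44]
184 [231.99 411.24] [276.43 399.54]
185 [231.97 411.31] [276.73 399.42]
187 [231.98 411.32] [276.68 399.43]
187 [231.98 411.32] [276.68 399.4 ]
```

View pics/s3.png

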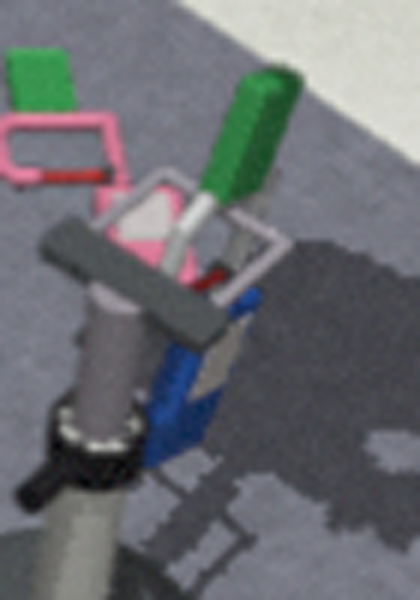

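The fob hangs motionless. The bar (170,165)–(290,240) is inside the loop, and the red gate at (210,278) is shut below it. Handing in.

```bash
python3 -c "
from h import *
print(r.close_job())"
```

```text
the job is handed in; nothing more can be done
None
```

The fob is clipped onto the eye with the gate shut behind the bar and hangs still, released; wrist-force readings stayed under about 6 N, and the job was handed in at about 21 s.

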